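# Draw the filter tray out to its preset stop with the pull hook

## Robot

A 6-joint arm with a two-finger parallel gripper is mounted at the origin on a cart in front of the work surface, level with it; the furniture and walls round the work are solid. World frame = base frame: x ahead of the robot, y to its left, z up, the work surface at z = 0. Lengths are in m, angles in degrees, forces in N, time in s.
With the tool pointing down it reaches from about 0.4 to 0.825 m from the base axis. Payload 7 kg.
Tool frame: the origin (TCP) lies at the centre of the arm's flange, where the gripper is bolted on; the fingertips stand 178 mm ahead of it and the grasp point (between the pads) lies 159 mm ahead of it (tip_reach is the distance from the TCP to the fingertips, in m); z points along the fingers, y is the line along which they close (so a half turn about z gives the same grasp; the last joint's range is limited). The gripper opens to 88 mm and grips with 3 to 60 N. Pads are 19 mm wide; open, the fingers measure 130 mm over their backs; the gripper's body (78 mm by 193 mm) begins 47 mm behind the grasp point.
Start: joints at [84.345, 20.546, 0.682, 0, -70.136, -16.507], TCP at [0.255, 0.625, 0.405] pointing down, gripper open.
Joint ranges: [-176.03, 176.03], [-82.01, 121.73], [-58.28, 71.71], [-173.87, 95.51], [-174.79, -0.11], [-173.66, 173.66]. Speed limits (degrees/s): [136.94, 136.94, 172.46, 180, 180, 180].

## Interface

Orientations are given as [roll, pitch, yaw] about the fixed x, y, z axes, in that order (R = Rz(yaw) Ry(pitch) Rx(roll)).
In Python, from plant import * gives the robot as it stands.
- The arm moves only by the shell command python3 -m handwheel 'ROWS'. ROWS is JSON, a list of rows, each a list of 7 numbers: the opening, from -1 (shut) to 1 (fully open), then the shift along the tool's x, y, z as a fraction of full scale, then the turn, a rotation vector about the tool's x, y, z as a fraction of full scale. A call has 1 to 5 rows; each row shifts and turns the commanded pose from where the row before left it, along the tool's axes as they then stand; what a row does not reach is not made up. Full scale, the value 1, is 0.025 m for a shift and 6 degrees for a turn. A row lasts 1/8 s, in which the tool goes at most 62.5 mm and 10.7 degrees, less where a joint would pass 70% of its speed; a pose out of reach is approached as far as the arm can. A call with a number of a shift or a turn outside -1 to 1 is refused whole. A call with a gripper value outside its range is refused whole. The fingers move at their own pace and stop on an object; the grip force is fixed at half the most. Time passes only in rows, so rows that do not move let the fingers close. It gives the time, the measured TCP pose, the force, the opening and the grip force at its end, in the units of the state.
- get_obs(): the state, without advancing time (a new reading comes with each control period).
- snapshot(name): name is "side" or "top"; returns a dict with "color" (384x512x3 uint8, red, green, blue), "fx", "fy", "cx", "cy" (pixels), "R" (3x3) and "t" (3): a world point X has camera coordinates R X + t. Camera axes: x right, y down, z forward; pixel columns grow to the right and rows downward; lengths in m; the calibration is good to about 2 mm. A picture is of the moment at which its call begins. There is no depth.
- close_job(): hands the job in; it is judged then, once.
The state is a dict: "clock": time; "joint_pos": joint angles; "qvel": joint speeds; "tau": joint torques, N m; "tool_pos": TCP position; "orientation": TCP orientation; "force": force on the tool from outside, world axes, zero at the start; "moment": the same for the moment, N m; "opening": finger opening in m; "gripper_force": force on a finger pad.
Only numpy, scipy, OpenCV 4.12 (cv2) and the standard library are available. Lean on these libraries where they do the work, as an engineer would, in place of code of your own. Each camera call takes 0.05 s, during which the arm holds its last target. There are 200 camera calls.

## Task

Take the pull hook from its rest, hook it into the finger hole of the exposure box's filter tray and draw the tray out, past its catch, until it rests against the preset stop inside the box. Pull gently, with no more than about 15 N, so as not to shove the stop out of its setting, and touch the tray with the hook only, never the fingers. Leave the tray against the stop, lay the hook back in both forks of its rest as it lay before, and leave the things around as they stand.

Things in the scene. Friction and masses are not known exactly. Their poses are not given: they have to be found in the camera images.
- pull_hook: pull hook (all in mm): black handle 94 long (x), 14 wide (y), 18 high (z), gripped across y; origin at its middle, +x to the hook end, z up as it lies. Square steel ferrules 8 wide, 10 high at both ends, |x| 47 to 68. From the front one a 7 thick rod runs to x = 105 and bends down into the pin, which ends 32 below the handle's centre line. Ring to x = -86. Loose, 0.11 kg
- hook_tip (a point): lowest point of the hook's pin (7 mm thick, round end), at x = 104.5, z = -32 mm of the hook; axes as the hook's
- hook_rest: the hook's rest (all in mm), fixed: aluminium plate 150 x 52 x 6 with two upright forks (8 thick, 32 wide, 61 high) at x = -58 and +58; their slots are 13 wide, wider at the mouth, floors 38 above the worktop. The ferrules lie in the slots, the handle between the forks with 7 to spare each way along x. Origin: centre of the underside; x along the hook, z up
- rest_seat (a point): where the hook's origin lies when it is in the rest, 43 mm above the rest's origin; axes as the rest's, and the hook in the rest has the same axes (pin in front of the plate, pointing down)
- exposure_box: exposure box (all in mm), fixed: white, 120 deep (x), 104 wide (y), 85 high, round black light port on top to 101; origin at the centre of its underside, z up; its front, with the tray slot, is the face at x = -60 and looks along its own -x; a small clamp screw stands out of its -y side
- filter_tray (a joint): travel of the tray out of the box along the box's -x, m; 0 = home. A sprung ball catch holds it at home: about 10 N pull it free in the first 10 mm. Then it slides at about 5 N (a little more when moved fast) and stays where left. It meets the preset stop inside after 20 to 50 mm: this differs from setting to setting and is found by feel, the pull rising again
- tray_hole (a point): centre of the finger hole (all in mm), on the top face of the tray's tab, 42.5 above the worktop; axes as the box's; moves with the tray. Round hole, 14 across, straight through the 5 thick tab, nothing under it down to the worktop. The tab is 40 wide (y); with the tray home the box's front is 22 behind the hole (+x), the tab's free end 22 before it (-x)
- stop_buffer (a joint): how far the tray has pressed in the sprung nose of the preset stop, m; 0 = not touched. 2.5 N per mm, on top of the tray's own sliding resistance. When the pull is let off the nose pushes the tray back until about 2 mm are left, and it stays there, resting against the stop
- drop_bottle: small brown bottle with a pointed dropper cap, 32 mm across, 76 mm tall, standing on the worktop; origin at the centre of its underside; a bystander
- swab_pot: clear pot with swabs, 34 mm across, 92 mm tall over the swabs, standing; origin at the centre of its underside; a bystander
- timer: small grey timer with three keys, 46 x 52 x 19 mm, lying; origin at the centre of its underside; a bystander
- blower_bulb: black rubber blower with a thin nozzle, 50 x 116 x 50 mm, lying; origin at the centre of its underside; a bystander
- wafer_tweezers: steel tweezers, 14 x 119 x 10 mm, lying flat; origin at the centre of the underside; a bystander
- lens_tissue: flat white packet, 62 x 90 x 16 mm, lying; origin at the centre of its underside; a bystander

How it is judged:
By the outcome, as a careful person would: the job done as asked, in the order asked, and still so for the second after the job is handed in, with the robot touching nothing.
It also fails if it takes over 72 s, if anything falls off the work surface, if the arm or the gripper's body presses on something with over 40 N, if the wrist force passes 120 N, or if a joint passes its speed limit or range.

## Working session

There is one attempt and no reset: what is moved stays moved. The work goes in short steps, Python scripts to look and compute and a shell command to move; the robot and the scene stay as the last step left them, time stands still between calls to the robot, and variables do not carry over. Pictures are saved under pics/ and viewed, at most 10 in all, crops included, and the job is handed in when it is done.

```bash
mkdir -p pics; cat > h.py <<'E'
from plant import *
import numpy as np, cv2
def shot(n,f,crop=None,s=1):
    d=snapshot(n); im=d["color"][:,:,::-1]
    np.savez(f"pics/{f}.npz",**{k:d[k] for k in("fx","fy","cx","cy","R","t","color")})
    if crop: x0,y0,x1,y1=crop; im=im[y0:y1,x0:x1]
    cv2.imwrite(f"pics/{f}.png",cv2.resize(im,None,fx=s,fy=s,interpolation=cv2.INTER_CUBIC)); return d
def crop(src,f,c,s):
    im=np.load(f"pics/{src}.npz")["color"][:,:,::-1]; x0,y0,x1,y1=c
    cv2.imwrite(f"pics/{f}.png",cv2.resize(im[y0:y1,x0:x1],None,fx=s,fy=s,interpolation=cv2.INTER_CUBIC))
def atz(src,u,v,z):
    d=np.load(f"pics/{src}.npz"); R,t=d["R"],d["t"]; c=-R.T@t
    r=R.T@np.array([(u-d["cx"])/d["fx"],(v-d["cy"])/d["fy"],1]); return c+r*(z-c[2])/r[2]
def proj(src,X):
    d=np.load(f"pics/{src}.npz"); p=d["R"]@np.array(X)+d["t"]
    return [float(d["fx"]*p[0]/p[2]+d["cx"]),float(d["fy"]*p[1]/p[2]+d["cy"])]
E
python3 - <<'E'
from h import *
a=shot("top","t0");b=shot("side","s0")
im=np.hstack([a["color"],b["color"]])[:,:,::-1]
cv2.imwrite("pics/both.png",cv2.resize(np.vstack([a["color"],b["color"]])[:,:,::-1],(400,600)))
for d in(a,b): print(d["fx"],-d["R"].T@d["t"],d["R"][2])
print(get_obs())
E
```

```text
429.77260033816833 [ 0.48579056 -0.25175421  1.02468994] [ 0.06925181  0.02907421 -0.99717545]
429.82736621905434 [0.04144969 0.12752823 0.80623818] [ 0.53257317 -0.369047   -0.761689  ]
{'clock': 0.1, 'joint_pos': array([ 8.43441274e+01,  2.05863554e+01,  6.38353062e-01, -1.73560012e-02,
       -7.01368768e+01, -1.65052636e+01]), 'qvel': array([-0.05047364, -0.08165835,  0.16868566,  0.07242603, -0.03266647,
        0.00199597]), 'tau': array([-1.06831318e-03, -5.84161735e+01,  2.93746895e+01,  7.01548845e+00,
        1.00863082e-02, -6.04254046e-05]), 'tool_pos': array([0.2545739 , 0.62495635, 0.40382331]), 'orientation': array([ 1.79913983e+02, -8.47227271e-03, -2.21670391e+01]), 'force': array([-0.04400819,  0.06234446, -0.60180897]), 'moment': array([-0.02530876, -0.04184963, -0.02870879]), 'gripper_force': 0.0, 'opening': 0.08762469868791779}
```

View pics/t0.png

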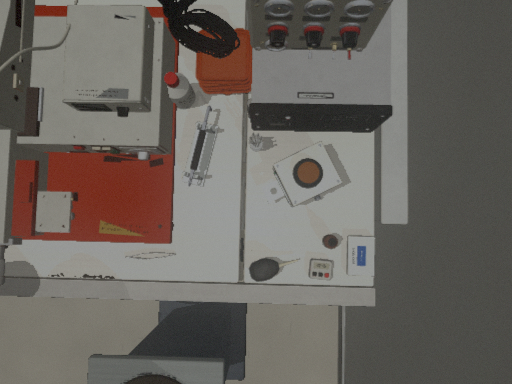

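View pics/s0.png

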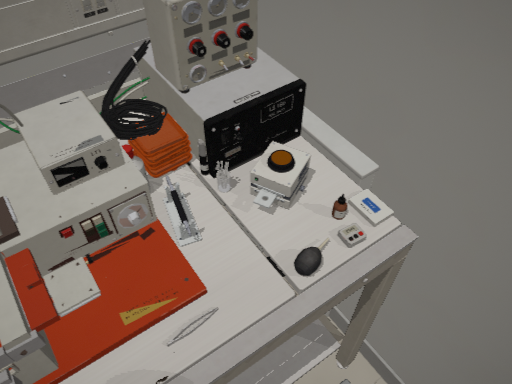

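The top view shows the rest with the hook at about (203,148), the box at (308,174) with its tab near (278,193), and the swab pot at (262,142). The side view shows the hook at (182,210) and the tab hole near (265,199). I'll enlarge both.

```bash
python3 - <<'E'
from h import *
crop("t0","t0c",(170,95,350,225),4.4); crop("s0","s0c",(150,140,320,260),4.7)
for u,v in[(0,0),(203,148),(278,193),(256,300)]: print(atz("t0",u,v,0.04))
E
```

```text
[0.99369119 0.39922891 0.04      ]
[ 0.64307287 -0.10315865  0.04      ]
[ 0.54228251 -0.27893267  0.04      ]
[ 0.29950709 -0.23402068  0.04      ]
```

View pics/t0c.png

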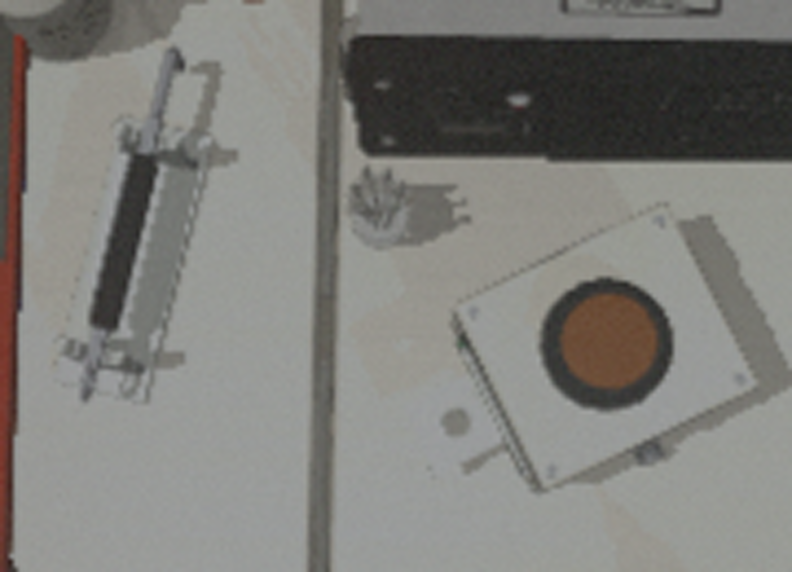

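View pics/s0c.png

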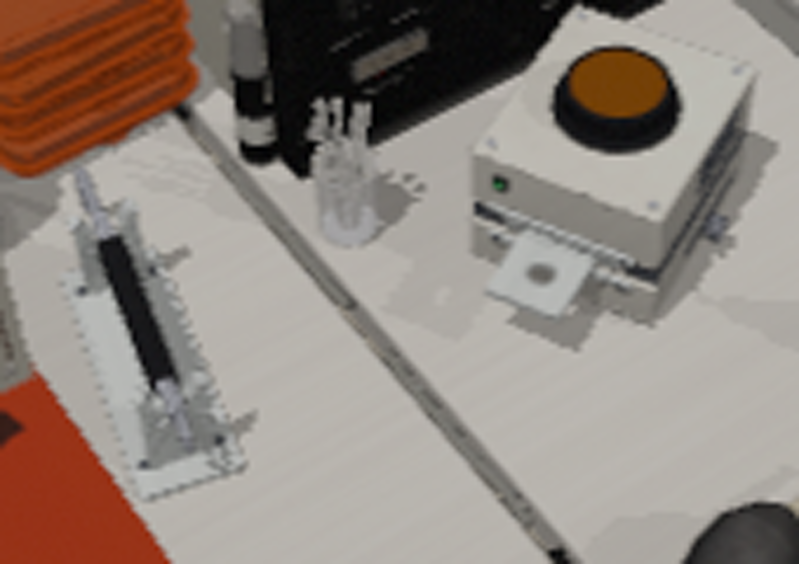

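Hook in the top crop: handle ends at (144,153) and (103,330), rod end at (176,52). Box: hole at (456,422), top corners (667,204), (453,304), (541,490) and (755,388). In the side crop the hole is at (541,273).

```bash
python3 - <<'E'
from h import *
T=lambda u,v,z:atz("t0",170+u/4.4,95+v/4.4,z)
S=lambda u,v,z:atz("s0",150+u/4.7,140+v/4.7,z)
ang=lambda a:np.degrees(np.arctan2(a[1],a[0]))
f,r,e=T(144,153,.052),T(103,330,.052),T(176,52,.045)
print("handle",f,r,(f+r)/2,np.linalg.norm(f-r),ang(f-r),"rodend",e,ang(e-r),np.linalg.norm((e-(f+r)/2)[:2]))
f,r=S(110,240,.052),S(160,385,.052); print("side",f,r,(f+r)/2,np.linalg.norm(f-r),ang(f-r))
C=[T(*c,.085) for c in((667,204),(453,304),(541,490),(755,388))]
for i in range(4): d=C[i]-C[(i+1)%4]; print(np.linalg.norm(d),ang(d))
c=sum(C)/4;h=T(456,422,.0425);hs=S(541,273,.0425);print("box",c,"hole",h,hs,"dir",ang(c-h),np.linalg.norm((c-h)[:2]))
C2=[S(*p,.085) for p in((583,12),(475,152),(655,212),(755,70))];print("boxside",sum(C2)/4)
for i in range(4): d=C2[i]-C2[(i+1)%4]; print(np.linalg.norm(d),ang(d))
print("pot",T(380,230,0.0), T(375,190,.09),"corner black",T(350,150,.1))
E
```

```text
handle [ 0.68340067 -0.10301089  0.052     ] [ 0.5900485  -0.08457264  0.052     ] [ 0.63672458 -0.09379177  0.052     ] 0.09515564617799376 -11.172843332599763 rodend [ 0.73905826 -0.11719593  0.045     ] -12.34914444998541 0.10497588200511179
side [ 0.68078066 -0.10139165  0.052     ] [ 0.58814617 -0.07764691  0.052     ] [ 0.63446342 -0.08951928  0.052     ] 0.09562929713721464 -14.376928033722447
0.11811890987949139 -63.663564845881396
0.10248516736731889 26.308387828488506
0.11759411240759238 116.74385804548336
0.10165060854413915 -153.98932418912668
box [ 0.58349216 -0.34082037  0.085     ] hole [ 0.54671323 -0.26880345  0.0425    ] [ 0.54748937 -0.2682684   0.0425    ] dir -62.946670390003916 0.08086486885249355
boxside [ 0.58386272 -0.34108255  0.085     ]
0.11558433057543277 -64.34868185831627
0.09470441431954334 30.310303507706656
0.11222132443328406 114.69342235187467
0.09636416633830998 -151.78301445901184
pot [ 0.65363575 -0.22592719  0.        ] [ 0.65900804 -0.22523872  0.09      ] corner black [ 0.67694356 -0.21268146  0.1       ]
```

```bash
cat >> h.py <<'E'
def to(x,y,z,yaw=None):
    """print remaining move in tool axes, in full-scale units (shift/25mm, turn/6deg)"""
    from scipy.spatial.transform import Rotation as Ro
    o=get_obs(); R=Ro.from_euler("xyz",o["orientation"],degrees=True)
    d=R.inv().apply(np.array([x,y,z])-o["tool_pos"])/.025
    rv=np.zeros(3)
    if yaw is not None: rv=(R.inv()*Ro.from_euler("xyz",[180,0,yaw],degrees=True)).as_rotvec(degrees=True)/6
    print("pos",o["tool_pos"].round(4),"rpy",o["orientation"].round(2),"F",o["force"].round(1),"op",round(o["opening"],4),"gf",round(o["gripper_force"],1),"t",round(o["clock"],2),"\nshift",d.round(3),"turn",rv.round(3))
E
M="python3 -m handwheel"
$M '[[1,0,0,0,0,0,-0.82],[1,0,0,0,0,0,-0.82],[1,0.36,0.95,0,0,0,0],[1,0.36,0.95,0,0,0,0],[1,0.36,0.95,0,0,0,0]]'
$M '[[1,0.36,0.95,0,0,0,0],[1,0.36,0.95,0,0,0,0],[1,0.36,0.95,0,0,0,0],[1,0.36,0.95,0,0,0,0],[1,0.36,0.95,0,0,0,0]]'
$M '[[1,0.36,0.95,0,0,0,0],[1,0.36,0.95,0,0,0,0],[1,0.36,0.95,0,0,0,0],[1,0.36,0.95,0,0,0,0],[1,0.36,0.95,0,0,0,0]]'
python3 -c "
from h import *
to(.455,0,.404,-12.3)"
```

```text
clock: 0.72
tool_pos: [0.2658, 0.5489, 0.4041]
orientation: [179.9, 0.0, -12.3]
force: [0.1, -0.4, 0.5]
opening: 0.0879
gripper_force: 0.0
clock: 1.35
tool_pos: [0.2844, 0.4231, 0.4044]
orientation: [180.0, 0.0, -12.3]
force: [-0.3, -0.2, -0.3]
opening: 0.0878
gripper_force: 0.0
clock: 1.98
tool_pos: [0.3033, 0.2968, 0.4047]
orientation: [-180.0, -0.0, -12.3]
force: [-0.5, 0.0, -0.2]
opening: 0.0878
gripper_force: 0.0
pos [0.3033 0.2968 0.4047] rpy [-179.99   -0.    -12.32] F [-0.5  0.  -0.2] op 0.0878 gf 0.0 t 1.98 
shift [ 8.464 10.304  0.027] turn [-0.002 -0.    -0.004]
```

```bash
M="python3 -m handwheel"
$M '[[1,0.71,0.86,0,0,0,0],[1,0.71,0.86,0,0,0,0],[1,0.71,0.86,0,0,0,0],[1,0.71,0.86,0,0,0,0],[1,0.71,0.86,0,0,0,0]]' | head -2
$M '[[1,0.71,0.86,0,0,0,0],[1,0.71,0.86,0,0,0,0],[1,0.71,0.86,0,0,0,0],[1,0.71,0.86,0,0,0,0],[1,0.71,0.86,0,0,0,0]]' | head -2
$M '[[1,0.71,0.86,0,0,0,0],[1,0.71,0.86,0,0,0,0],[1,0.98,0.26,0,0,0,0],[1,0.98,0.26,0,0,0,0],[1,0.98,0.26,0,0,0,0]]' | head -2
$M '[[1,0.98,0.26,0.4,0,0,0],[1,0.98,0.26,0.4,0,0,0],[1,0.98,0.26,0.4,0,0,0],[1,0.98,0.26,0.4,0,0,0],[1,0.98,0.26,0.4,0,0,0]]' |head -2
$M '[[1,0,0,0,0,0,0]]' >/dev/null
python3 -c "
from h import *
to(.6365,-.093,.198,-12.3)
shot('top','t1',(140,70,300,220),4)"
```

```text
clock: 2.6
tool_pos: [0.367, 0.1728, 0.4048]
clock: 3.22
tool_pos: [0.4305, 0.0489, 0.4048]
clock: 3.85
tool_pos: [0.5239, -0.0351, 0.4047]
clock: 4.47
tool_pos: [0.6367, -0.0929, 0.3543]
pos [ 0.6368 -0.0931  0.353 ] rpy [ 1.7995e+02  1.4000e-01 -1.2410e+01] F [-1.3  0.8 -0.1] op 0.0876 gf 0.0 t 4.6 
shift [ 5.000e-03 -7.000e-03  6.199e+00] turn [ 0.009  0.024 -0.018]
```

View pics/t1.png

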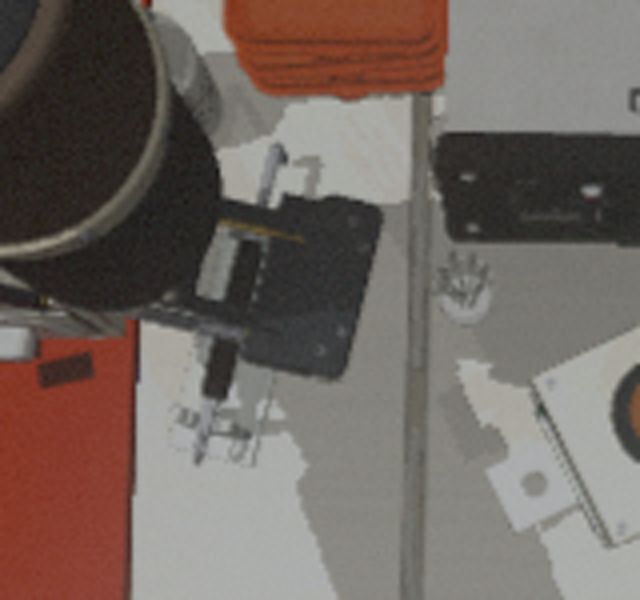

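The gripper sits squarely over the handle; the pixels show its body near the red mat. I'll check the mat's height before lowering.

```bash
python3 - <<'E'
from h import *
for z in(0,.02,.04,.06,.08,.1):
    p=atz("t0",172,241,z); print(z,p.round(3),np.round(proj("s0",p)))
E
```

```text
0 [ 0.425 -0.03   0.   ] [206. 301.]
0.02 [ 0.426 -0.034  0.02 ] [207. 294.]
0.04 [ 0.427 -0.039  0.04 ] [208. 288.]
0.06 [ 0.428 -0.043  0.06 ] [208. 282.]
0.08 [ 0.429 -0.047  0.08 ] [209. 275.]
0.1 [ 0.431 -0.052  0.1  ] [210. 268.]
```

```bash
M="python3 -m handwheel"
$M '[[-0.1,0,0,0.9,0,0,0],[-0.1,0,0,0.9,0,0,0],[-0.1,0,0,0,0,0,0],[-0.1,0,0,0,0,0,0],[-0.1,0,0,0.8,0,0,0]]'
$M '[[-0.1,0,0,0.9,0,0,0],[-0.1,0,0,0.9,0,0,0],[-0.1,0,0,0.9,0,0,0],[-0.1,0,0,0.6,0,0,0],[-0.1,0,0,0.3,0,0,0]]'
python3 -c "
from h import *
to(.6365,-.093,.198,-12.3)
shot('side','s1',(120,120,320,270),4)"
```

```text
clock: 5.28
tool_pos: [0.6372, -0.0916, 0.2928]
orientation: [-179.9, -0.3, -12.3]
force: [0.7, -0.4, -0.4]
opening: 0.0438
gripper_force: 0.0
clock: 5.9
tool_pos: [0.637, -0.0919, 0.2005]
orientation: [180.0, -0.1, -12.3]
force: [-1.8, -8.8, 15.3]
opening: 0.0396
gripper_force: 0.0
pos [ 0.637  -0.0919  0.2005] rpy [ 1.7998e+02 -8.0000e-02 -1.2280e+01] F [-1.8 -8.8 15.3] op 0.0396 gf 0.0 t 5.9 
shift [-0.011  0.046  0.1  ] turn [ 0.004 -0.013  0.003]
```

View pics/s1.png

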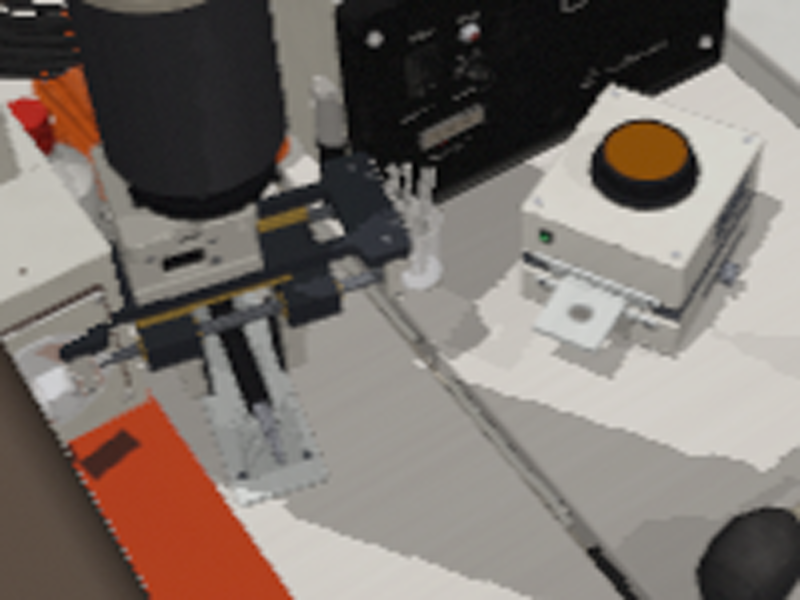

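The side view shows the jaws around the handle, with the gripper's left body end at about (70,350) close to the knob on the left instrument; the 15 N reading fits a touch there. I'll raise and grip further back on the handle.

```bash
M="python3 -m handwheel"
$M '[[-0.1,0,0,-0.6,0,0,0],[-0.1,0,0,0,0,0,0]]'
python3 - <<'E'
from h import *
print(atz("t0",156,162,.09),atz("t0",143,155,.09),atz("s0",133,215,.09))
shot('top','t2',(120,110,280,230),4)
E
```

```text
clock: 6.2
tool_pos: [0.6374, -0.0915, 0.2169]
orientation: [-179.9, -0.2, -12.3]
force: [-0.6, 0.2, 0.1]
opening: 0.0397
gripper_force: 0.0
[ 0.6020261 -0.0077344  0.09     ] [0.61701114 0.02177144 0.09      ] [0.63831971 0.01191153 0.09      ]
```

View pics/t2.png

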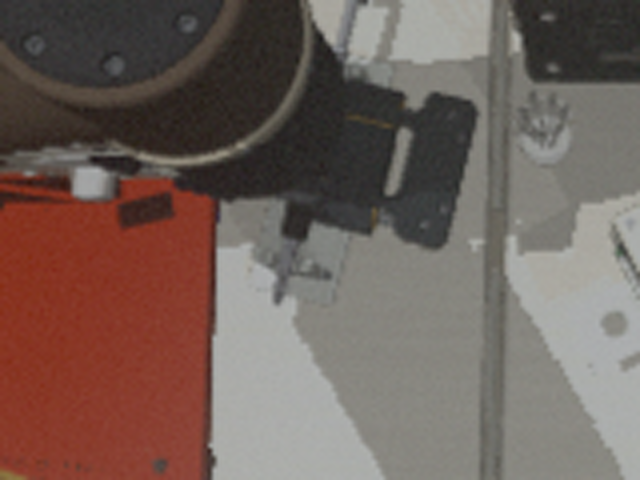

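The top view shows only the handle's rear and the ring uncovered, at (285,250), with the gripper's left end hidden under the arm.

```bash
M="python3 -m handwheel"
python3 - <<'E'
from h import *
for z in(.06,.09,.12):
  for p in((177,20),(176,100),(172,148)): 
    q=atz("t0",*p,z); print(z,p,q.round(3),np.round(proj("s0",q)))
E
$M '[[-0.1,-0.5,0,0,0,0,0],[-0.1,-0.3,0,0.2,0,0,0],[-0.1,0,0,0.14,0,0,0],[-0.1,0,0,0,0,0,0]]'
$M '[[-0.1,0,0,0.1,0,0,0],[-0.1,0,0,0,0,0,0]]'
```

```text
0.06 (177, 20) [ 0.939 -0.036  0.06 ] [103. 138.]
0.06 (176, 100) [ 0.75 -0.04  0.06] [136. 182.]
0.06 (172, 148) [ 0.639 -0.035  0.06 ] [156. 214.]
0.09 (177, 20) [ 0.925 -0.043  0.09 ] [104. 131.]
0.09 (176, 100) [ 0.742 -0.047  0.09 ] [137. 174.]
0.09 (172, 148) [ 0.634 -0.042  0.09 ] [157. 205.]
0.12 (177, 20) [ 0.911 -0.049  0.12 ] [106. 124.]
0.12 (176, 100) [ 0.733 -0.054  0.12 ] [139. 166.]
0.12 (172, 148) [ 0.629 -0.049  0.12 ] [159. 196.]
clock: 6.75
tool_pos: [0.6155, -0.0879, 0.2056]
orientation: [179.9, 0.1, -12.3]
force: [-1.4, -6.4, -1.5]
opening: 0.0393
gripper_force: 0.0
clock: 7.0
tool_pos: [0.6159, -0.0881, 0.2042]
orientation: [179.9, 0.0, -12.3]
force: [-2.3, -6.3, 7.3]
opening: 0.039
gripper_force: 0.0
```

```bash
M="python3 -m handwheel"
$M '[[-0.1,0,0,-0.16,0,0,0],[-0.1,0,0,0,0,0,0]]'
$M '[[-1,0,0,0,0,0,0],[-1,0,0,0,0,0,0],[-1,0,0,0,0,0,0],[-1,0,0,0,0,0,0]]'
```

```text
clock: 7.25
tool_pos: [0.6158, -0.088, 0.2077]
orientation: [179.9, 0.1, -12.3]
force: [-1.6, -6.2, 2.4]
opening: 0.0398
gripper_force: 0.0
clock: 7.75
tool_pos: [0.6158, -0.0879, 0.2076]
orientation: [179.9, 0.1, -12.3]
force: [-2.5, -5.1, 3.2]
opening: 0.014
gripper_force: 30.0
```

```bash
M="python3 -m handwheel"
$M '[[-1,0,0,-0.2,0,0,0],[-1,0,0,-0.4,0,0,0],[-1,0,0,-0.8,0,0,0],[-1,0,0,-0.8,0,0,0],[-1,0,0,-0.8,0,0,0]]'
$M '[[-1,0,0,-0.8,0,0,0],[-1,0,0,-0.2,0,0,0],[-1,0,0,0,0,0,0],[-1,0,0,0,0,0,0]]'
python3 - <<'E'
from h import *
shot('top','t3');shot('side','s3')
a=cv2.imread('pics/t3.png')[80:230,140:300];b=cv2.imread('pics/s3.png')[110:260,90:250]
cv2.imwrite('pics/ts3.png',cv2.resize(np.hstack([a,b]),None,fx=2.5,fy=2.5,interpolation=cv2.INTER_CUBIC))
to(.6158,-.0879,.2076,-12.3)
E
```

```text
clock: 8.38
tool_pos: [0.6171, -0.0868, 0.2841]
orientation: [-179.9, -0.1, -12.3]
force: [0.5, 0.4, -0.6]
opening: 0.0136
gripper_force: 30.0
clock: 8.88
tool_pos: [0.6166, -0.0873, 0.3068]
orientation: [180.0, 0.1, -12.3]
force: [0.2, 0.3, -0.5]
opening: 0.0137
gripper_force: 30.0
pos [ 0.6167 -0.0873  0.3067] rpy [ 1.7998e+02  8.0000e-02 -1.2320e+01] F [ 0.4 -0.3 -1.6] op 0.0135 gf 30.0 t 8.97 
shift [-0.026  0.029  3.966] turn [ 0.004  0.013 -0.004]
```

View pics/ts3.png

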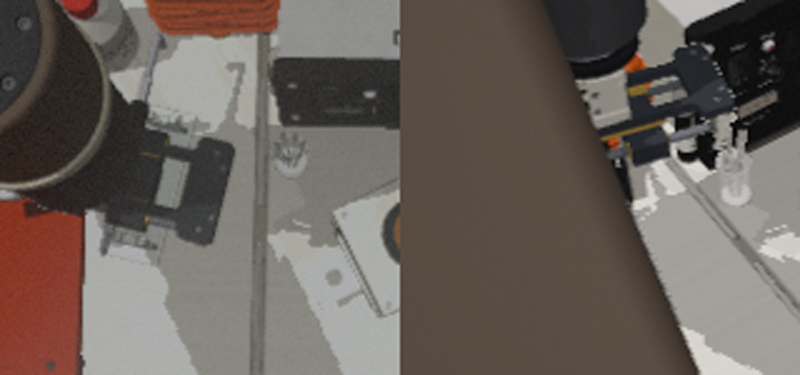

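The composite shows the hook lifted clear with its rod end at about (158,38) and both forks empty; the side view is mostly blocked by the arm.

```bash
M="python3 -m handwheel"
python3 - <<'E'
from h import *
p=atz("t3",140+158/2.5,80+38/2.5,.144); d=p-get_obs()["tool_pos"]; print(p,np.hypot(*d[:2]),np.degrees(np.arctan2(d[1],d[0])))
E
$M '[[-1,-0.98,0.21,0,0,0,0],[-1,-0.98,0.21,0,0,0,0],[-1,-0.98,0.21,0,0,0,0],[-1,-0.98,0.21,0,0,0,0],[-1,-0.98,0.21,0,0,0,0]]' |head -2
$M '[[-1,0,0,0,0,0,0.95],[-1,0,0,0,0,0,0.95],[-1,0,0,0,0,0,0.95],[-1,0,0,0,0,0,0.95],[-1,0,0,0,0,0,0.95]]' |head -3
$M '[[-1,0,0,0,0,0,0.95],[-1,0,0,0,0,0,0.95],[-1,0,0,0,0,0,0.95],[-1,0,0,0,0,0,0.95],[-1,0,0,0,0,0,0]]'|head -3
python3 -c "
from h import *
to(.4915,-.1566,.29,-63.5)"
```

```text
[ 0.73793071 -0.11576611  0.144     ] 0.12449079878427714 -13.205112149389011
clock: 9.6
tool_pos: [0.4908, -0.0869, 0.3072]
clock: 10.22
tool_pos: [0.4916, -0.0869, 0.3072]
orientation: [180.0, 0.0, -41.0]
clock: 10.85
tool_pos: [0.4916, -0.0869, 0.3073]
orientation: [180.0, 0.0, -63.6]
pos [ 0.4916 -0.0869  0.3073] rpy [ 1.7997e+02  1.0000e-02 -6.3590e+01] F [ 1.   0.6 -0.6] op 0.0136 gf 30.0 t 10.85 
shift [2.496 1.243 0.692] turn [ 0.005  0.002 -0.015]
```

```bash
M="python3 -m handwheel"
$M '[[-1,0.83,0.41,0,0,0,0],[-1,0.83,0.41,0,0,0,0],[-1,0.83,0.41,0,0,0,0],[-1,0,0,0.9,0,0,0],[-1,0,0,0.9,0,0,0]]' |head -2
$M '[[-1,0,0,0.4,0,0,0],[-1,0,0,0,0,0,0],[-1,0,0,0,0,0,0]]' |head -3
python3 - <<'E'
from h import *
shot('top','t4');shot('side','s4')
a=cv2.imread('pics/t4.png')[150:230,240:320];b=cv2.imread('pics/s4.png')[160:240,230:310]
cv2.imwrite('pics/ts4.png',cv2.resize(np.hstack([a,b]),None,fx=5,fy=5,interpolation=cv2.INTER_CUBIC))
to(.4915,-.1566,.29,-63.5)
E
```

```text
clock: 11.48
tool_pos: [0.4917, -0.1567, 0.2621]
clock: 11.85
tool_pos: [0.4922, -0.1562, 0.2534]
orientation: [-179.9, -0.0, -63.6]
pos [ 0.4921 -0.1562  0.2535] rpy [-1.7992e+02 -4.0000e-02 -6.3580e+01] F [ 0.9  0.2 -0.3] op 0.0142 gf 30.0 t 11.95 
shift [ 0.003  0.028 -1.461] turn [-0.013 -0.007 -0.014]
```

View pics/ts4.png

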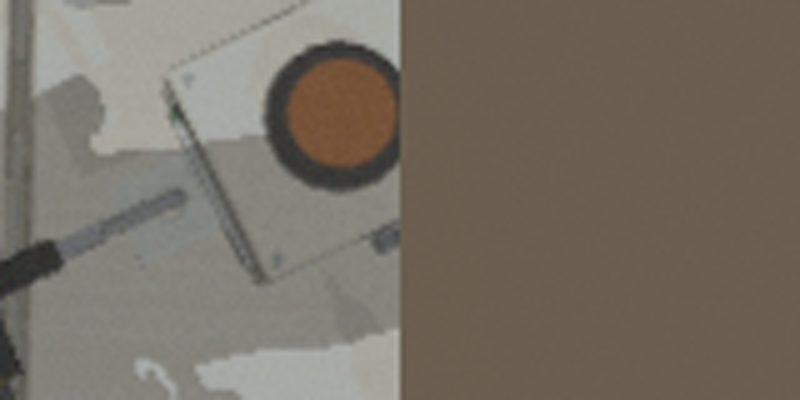

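The left half shows the rod end at (186,194), crop scale 5, lying over the now-hidden hole; the side view is blocked by the arm.

```bash
python3 - <<'E'
from h import *
o=get_obs()["tool_pos"]; z=o[2]-.1646
e=atz("t4",240+186/5,150+194/5,z); b=atz("t4",240+60/5,150+250/5,z)
d=(e-b)/np.linalg.norm(e-b); pin=e-.0035*d
h=np.array([.5469,-.2682]); x=np.array([np.cos(np.radians(-63.5)),np.sin(np.radians(-63.5))])
print("pin",pin,"dir",np.degrees(np.arctan2(d[1],d[0])),"from tcp",np.linalg.norm((pin-o)[:2]),"rod len",np.linalg.norm(e-b))
# nominal pin: box-frame offset hole-pin, along x and y
v=h-pin[:2]; print("need box x,y mm",v@x*1e3,(v[1]*x[0]-v[0]*x[1])*1e3)
n=o[:2]+.1232*x; v=h-n; print("nominal need",v@x*1e3,(v[1]*x[0]-v[0]*x[1])*1e3)
# reproject ideal rod end onto picture if pin over hole at this z
print(proj("t4",[*(h+.0035*x),z]))
E
```

```text
pin [ 0.54711635 -0.27250013  0.08887191] dir -64.7630771888336 from tcp 0.12862356525851423 rod len 0.060109914226205485
need box x,y mm -3.944866890921227 1.7250838872527625
nominal need 1.4508031290185495 -0.9535709867519526
[275.20893844945147, 188.82491939877204]
```

```bash
M="python3 -m handwheel"
$M '[[-1,-0.14,-0.05,0,0,0,0],[-1,0,0,0.35,0,0,0],[-1,0,0,0.15,0,0,0],[-1,0,0,0.08,0,0,0],[-1,0,0,0,0,0,0]]'
$M '[[-1,0,0,0.08,0,0,0],[-1,0,0,0.08,0,0,0],[-1,0,0,0,0,0,0]]'
```

```text
clock: 12.58
tool_pos: [0.4913, -0.1527, 0.2379]
orientation: [180.0, 0.0, -63.6]
force: [0.4, -0.7, -0.7]
opening: 0.0137
gripper_force: 30.0
clock: 12.95
tool_pos: [0.4913, -0.1526, 0.234]
orientation: [180.0, 0.0, -63.6]
force: [0.3, 0.6, -0.5]
opening: 0.0137
gripper_force: 30.0
```

```bash
M="python3 -m handwheel"
$M '[[-1,0,0,0.15,0,0,0],[-1,0,0,0.15,0,0,0],[-1,0,0,0,0,0,0]]'
$M '[[-1,-0.08,0,0,0,0,0],[-1,-0.08,0,0,0,0,0],[-1,0,0,0,0,0,0]]'
python3 -c "
from h import *
to(.4913,-.1526,.2266,-63.5)
print(atz('t0',170+456/4.4,95+422/4.4,.0425))"
```

```text
clock: 13.32
tool_pos: [0.4912, -0.1526, 0.2262]
orientation: [180.0, 0.0, -63.6]
force: [0.9, 0.4, -1.6]
opening: 0.0136
gripper_force: 30.0
clock: 13.7
tool_pos: [0.4897, -0.1491, 0.2269]
orientation: [-180.0, -0.0, -63.6]
force: [0.0, -2.4, -2.2]
opening: 0.0136
gripper_force: 30.0
pos [ 0.4897 -0.1491  0.2269] rpy [-1.7998e+02 -3.0000e-02 -6.3610e+01] F [ 0.  -2.4 -2.2] op 0.0136 gf 30.0 t 13.7 
shift [0.156 0.004 0.01 ] turn [-0.003 -0.004 -0.019]
[ 0.54671323 -0.26880345  0.0425    ]
```

```bash
M="python3 -m handwheel"
for i in 1; do
$M '[[-1,-0.05,0,0,0,0,0],[-1,-0.05,0,0,0,0,0]]' | sed -n 1,4p
$M '[[-1,-0.05,0,0,0,0,0],[-1,-0.05,0,0,0,0,0]]' | sed -n 1,4p
$M '[[-1,-0.05,0,0,0,0,0],[-1,-0.05,0,0,0,0,0]]' | sed -n 1,4p
$M '[[-1,-0.05,0,0,0,0,0],[-1,-0.05,0,0,0,0,0]]' | sed -n 1,4p
done
```

```text
clock: 13.95
tool_pos: [0.4893, -0.1475, 0.2271]
orientation: [-179.9, -0.1, -63.6]
force: [5.7, -13.1, -4.9]
clock: 14.2
tool_pos: [0.4883, -0.1456, 0.2271]
orientation: [-179.9, -0.1, -63.6]
force: [4.8, -10.0, -4.1]
clock: 14.45
tool_pos: [0.4867, -0.1429, 0.2269]
orientation: [-180.0, -0.1, -63.6]
force: [2.6, -6.8, -2.5]
clock: 14.7
tool_pos: [0.4853, -0.1404, 0.2268]
orientation: [-180.0, -0.0, -63.6]
force: [0.6, -3.4, -2.2]
```

```bash
M="python3 -m handwheel"
$M '[[-1,-0.06,0,0,0,0,0],[-1,-0.06,0,0,0,0,0],[-1,-0.06,0,0,0,0,0]]' | sed -n '2p;4p'
$M '[[-1,-0.06,0,0,0,0,0],[-1,-0.06,0,0,0,0,0],[-1,-0.06,0,0,0,0,0]]' | sed -n '2p;4p'
$M '[[-1,-0.05,0,0,0,0,0],[-1,-0.05,0,0,0,0,0]]' | sed -n '2p;4p'
```

```text
tool_pos: [0.4833, -0.1363, 0.2268]
force: [1.9, -4.9, -1.7]
tool_pos: [0.4812, -0.1322, 0.2268]
force: [1.8, -5.8, -1.7]
tool_pos: [0.4801, -0.13, 0.2268]
force: [2.2, -5.0, -1.8]
```

```bash
M="python3 -m handwheel"
$M '[[-1,-0.04,0,0,0,0,0],[-1,-0.04,0,0,0,0,0]]' | sed -n '2p;4p'
$M '[[-1,-0.04,0,0,0,0,0],[-1,0,0,0,0,0,0]]' | sed -n '2p;4p'
```

```text
tool_pos: [0.4792, -0.1282, 0.2268]
force: [2.2, -5.1, -1.7]
tool_pos: [0.4788, -0.1273, 0.2268]
force: [1.8, -4.8, -2.7]
```

```bash
python3 -m handwheel '[[-1,-0.05,0,0,0,0,0],[-1,-0.05,0,0,0,0,0],[-1,-0.03,0,0,0,0,0]]' | sed -n '2p;4p'
```

```text
tool_pos: [0.4773, -0.1243, 0.2268]
force: [2.6, -4.9, -2.0]
```

```bash
python3 -m handwheel '[[-1,-0.05,0,0,0,0,0],[-1,-0.03,0,0,0,0,0]]' | sed -n '2p;4p'
```

```text
tool_pos: [0.4764, -0.1225, 0.2267]
force: [0.7, -4.0, -2.5]
```

```bash
python3 -m handwheel '[[-1,-0.05,0,0,0,0,0],[-1,-0.05,0,0,0,0,0],[-1,-0.03,0,0,0,0,0]]' | sed -n '2p;4p'
```

```text
tool_pos: [0.475, -0.1197, 0.2268]
force: [2.5, -6.9, -3.1]
```

```bash
python3 -m handwheel '[[-1,-0.03,0,0,0,0,0],[-1,0,0,0,0,0,0]]' | sed -n '2p;4p'
```

```text
tool_pos: [0.4748, -0.1192, 0.2268]
force: [3.3, -6.2, -2.9]
```

```bash
python3 -m handwheel '[[-1,-0.04,0,0,0,0,0],[-1,0,0,0,0,0,0]]' | sed -n '2p;4p'
```

```text
tool_pos: [0.4745, -0.1184, 0.2269]
force: [4.0, -8.5, -2.9]
```

```bash
python3 -m handwheel '[[-1,-0.05,0,0,0,0,0],[-1,0,0,0,0,0,0]]' | sed -n '2p;4p'
```

```text
tool_pos: [0.474, -0.1174, 0.2269]
force: [3.4, -11.2, -4.0]
```

```bash
M="python3 -m handwheel"
$M '[[-1,0.06,0,0,0,0,0],[-1,0.06,0,0,0,0,0],[-1,0,0,0,0,0,0]]' | sed -n '2p;4p'
$M '[[-1,0.06,0,0,0,0,0],[-1,0,0,0,0,0,0]]' | sed -n '2,4p'
```

```text
tool_pos: [0.4748, -0.1193, 0.2266]
force: [0.5, -0.4, -1.3]
tool_pos: [0.4756, -0.1208, 0.2267]
orientation: [-180.0, 0.0, -63.6]
force: [0.3, -0.4, -0.3]
```

```bash
M="python3 -m handwheel"
$M '[[-1,0,0,-0.15,0,0,0],[-1,0,0,-0.2,0,0,0],[-1,0,0,-0.3,0,0,0],[-1,0,0,0,0,0,0]]' | sed -n '2,4p'
$M '[[-1,0,0,-0.8,0,0,0],[-1,0,0,-0.9,0,0,0],[-1,0,0,-0.9,0,0,0],[-1,0,0,0,0,0,0]]' | sed -n '2,4p'
python3 - <<'E'
from h import *
shot('top','t5',(225,130,345,220),5)
to(.4916,-.0869,.3068,-12.3)
E
```

```text
tool_pos: [0.4759, -0.1208, 0.2438]
orientation: [-179.9, -0.0, -63.6]
force: [0.1, -0.4, -1.8]
tool_pos: [0.476, -0.1208, 0.3094]
orientation: [-179.8, -0.1, -63.6]
force: [-0.3, -0.5, -1.3]
pos [ 0.4755 -0.1208  0.3083] rpy [-1.7991e+02 -2.0000e-02 -6.3630e+01] F [-0.2 -0.2 -1.7] op 0.0141 gf 30.0 t 19.62 
shift [-0.929 -1.177  0.06 ] turn [-0.013 -0.009 -8.555]
```

View pics/t5.png

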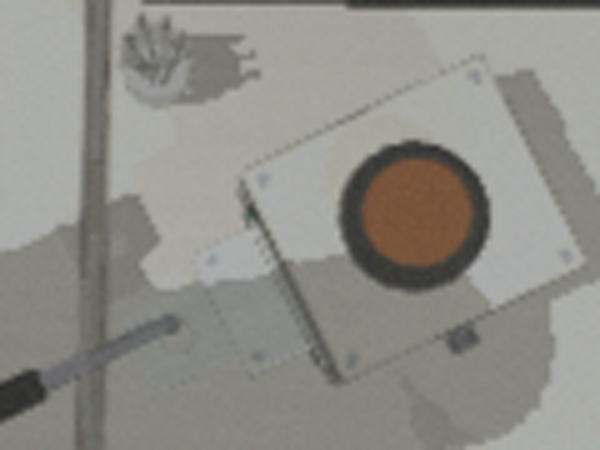

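The tray stands out with the rod end at (180,322) above its hole, the handle's front end at (45,382), and the pot, box and clamp screw as they were. All ten views are used, so the rest goes by numbers and feel.

```bash
M="python3 -m handwheel"
python3 - <<'E'
from h import *
o=get_obs()["tool_pos"]; z=o[2]-.1646
e=atz("t5",225+180/5,130+322/5,z); b=atz("t5",225+45/5,130+382/5,z); d=e-b
print(np.linalg.norm(d),np.degrees(np.arctan2(d[1],d[0])),"end from tcp",np.linalg.norm((e-o)[:2]), np.degrees(np.arctan2(*(e-o)[1::-1])))
E
$M '[[-1,-0.93,-1,0,0,0,0],[-1,0,-0.18,0,0,0,0],[-1,0,0,0,0,0,-0.95],[-1,0,0,0,0,0,-0.95],[-1,0,0,0,0,0,-0.95]]' | sed -n '2,3p'
$M '[[-1,0,0,0,0,0,-0.95],[-1,0,0,0,0,0,-0.95],[-1,0,0,0,0,0,-0.95],[-1,0,0,0,0,0,-0.95],[-1,0,0,0,0,0,-0.95]]' | sed -n '2,3p'
$M '[[-1,0,0,0,0,0,-0.95],[-1,0,0,0,0,0,0]]' | sed -n '2,3p'
python3 -c "
from h import *
to(.6158,-.088,.3068,-12.3)"
```

```text
0.06063121434662867 -64.7624473960897 end from tcp 0.1333735842857507 -64.62156152462276
tool_pos: [0.4913, -0.0871, 0.3068]
orientation: [179.9, 0.1, -46.3]
tool_pos: [0.4912, -0.0872, 0.3068]
orientation: [180.0, 0.1, -17.8]
tool_pos: [0.4913, -0.0871, 0.307]
orientation: [180.0, 0.1, -12.4]
pos [ 0.4913 -0.0871  0.307 ] rpy [ 1.7997e+02  9.0000e-02 -1.2370e+01] F [-0.2 -0.  -1.4] op 0.0139 gf 30.0 t 21.12 
shift [ 4.871 -1.033  0.   ] turn [ 0.005  0.015 -0.012]
```

```bash
M="python3 -m handwheel"
$M '[[-1,0.97,-0.2,0,0,0,0],[-1,0.97,-0.2,0,0,0,0],[-1,0.97,-0.21,0,0,0,0],[-1,0.98,-0.21,0,0,0,0],[-1,0.98,-0.21,0,0,0,0]]' | sed -n '2,4p'
$M '[[-1,0,0,0.8,0,0,0],[-1,0,0,0.8,0,0,0],[-1,0,0,0.8,0,0,0],[-1,0,0,0.2,0,0,0],[-1,0,0,0,0,0,0]]' | sed -n '2,4p'
python3 -c "
from h import *
to(.6158,-.088,.2076,-12.3)"
```

```text
tool_pos: [0.6167, -0.0879, 0.307]
orientation: [180.0, 0.1, -12.5]
force: [-0.4, 0.4, -0.4]
tool_pos: [0.6161, -0.0878, 0.2426]
orientation: [180.0, 0.0, -12.4]
force: [-0.1, 0.7, -0.3]
pos [ 0.6161 -0.0878  0.2426] rpy [ 1.7997e+02  4.0000e-02 -1.2380e+01] F [-0.1  0.7 -0.3] op 0.0138 gf 30.0 t 22.38 
shift [-0.01   0.01   1.401] turn [ 0.004  0.007 -0.013]
```

```bash
M="python3 -m handwheel"
$M '[[-1,0,0,0.4,0,0,0],[-1,0,0,0.3,0,0,0],[-1,0,0,0,0,0,0]]' | sed -n '2,4p'
$M '[[-1,0,0,0.3,0,0,0],[-1,0,0,0.2,0,0,0],[-1,0,0,0,0,0,0]]' | sed -n '2,4p'
$M '[[-1,0,0,0.1,0,0,0],[-1,0,0,0.05,0,0,0],[-1,0,0,0,0,0,0]]' | sed -n '2,4p'
```

```text
tool_pos: [0.6158, -0.0877, 0.2247]
orientation: [180.0, 0.1, -12.3]
force: [0.2, 1.0, -0.2]
tool_pos: [0.6158, -0.0879, 0.2123]
orientation: [180.0, 0.1, -12.3]
force: [-1.0, -2.2, -1.2]
tool_pos: [0.6161, -0.0881, 0.2091]
orientation: [180.0, -0.0, -12.3]
force: [-1.2, -4.7, -1.9]
```

```bash
M="python3 -m handwheel"
$M '[[-1,0,0,0.06,0,0,0],[-1,0,0,0,0,0,0]]' | sed -n '2,4p'
$M '[[-0.1,0,0,0,0,0,0],[-0.1,0,0,0,0,0,0],[-0.1,0,0,0,0,0,0],[-0.1,0,0,0,0,0,0]]' | sed -n '2,5p'
$M '[[-0.1,0,0,-0.2,0,0,0],[-0.1,0,0,-0.4,0,0,0],[-0.1,0,0,-0.8,0,0,0],[-0.1,0,0,-1,0,0,0],[-0.1,0,0,-1,0,0,0]]' | sed -n '2,5p'
$M '[[-0.1,0,0,-1,0,0,0],[-0.1,-1,0.2,-1,0,0,0],[-0.1,-1,0.2,-0.5,0,0,0],[-0.1,-1,0.2,0,0,0,0],[-0.1,-1,0.2,0,0,0,0]]' | sed -n '2,5p'
$M '[[-0.1,-1,0.2,0,0,0,0],[-0.1,-1,0.2,0,0,0,0],[-0.1,-1,0.2,0,0,0,0],[-0.1,-1,0.2,0,0,0,0],[-0.1,0,0,0,0,0,0]]' | sed -n '2,5p'
python3 - <<'E'
from h import *
shot('top','t6');shot('side','s6')
for n,m,c in(("t0","t6",(180,100,230,195)),("s0","s6",(155,170,210,250))):
    A=np.load(f"pics/{n}.npz")["color"];B=np.load(f"pics/{m}.npz")["color"]
    x0,y0,x1,y1=c; a=cv2.cvtColor(A,cv2.COLOR_RGB2GRAY)[y0:y1,x0:x1];b=cv2.cvtColor(B,cv2.COLOR_RGB2GRAY)[y0:y1,x0:x1]
    print(n,a.mean(),b.mean(),(cv2.absdiff(a,b)>30).sum(),a.size)
    for k,i in(("a",a),("b",b)):
        ys,xs=np.nonzero(i<60); print(k,len(xs),xs.mean()+x0,ys.mean()+y0,ys.min()+y0,ys.max()+y0,xs.min()+x0,xs.max()+x0)
to(.6158,-.088,.2076,-12.3)
E
```

```text
tool_pos: [0.6161, -0.0881, 0.2077]
orientation: [180.0, -0.0, -12.3]
force: [0.0, -4.7, -1.0]
tool_pos: [0.6161, -0.0881, 0.2077]
orientation: [180.0, -0.0, -12.3]
force: [-0.7, -6.0, -1.3]
opening: 0.0385
tool_pos: [0.6165, -0.0871, 0.2946]
orientation: [-179.9, -0.1, -12.3]
force: [-0.5, -0.0, 1.1]
opening: 0.0396
tool_pos: [0.5135, -0.0854, 0.3566]
orientation: [-179.9, -0.1, -12.3]
force: [0.4, 0.9, 0.3]
opening: 0.0394
tool_pos: [0.4109, -0.0839, 0.3564]
orientation: [-179.9, -0.1, -12.3]
force: [0.1, -0.4, 0.6]
opening: 0.0394
t0 136.11263157894737 154.98968421052632 218 4750
a 220 197.71818181818182 149.39545454545456 102 168 181 204
b 9 202.77777777777777 139.88888888888889 134 149 201 205
s0 145.76568181818183 54.22636363636364 3797 4400
a 232 182.16810344827587 200.02586206896552 170 233 158 209
b 3428 180.33488914819137 205.76925320886815 170 245 155 209
pos [ 0.4125 -0.0838  0.3563] rpy [-1.7992e+02 -1.5000e-01 -1.2280e+01] F [ 0.2  0.9 -1.1] op 0.0397 gf 0.0 t 26.23 
shift [ 7.964 -1.556  5.972] turn [-0.013 -0.026  0.003]
```

```bash
python3 - <<'E'
from h import *
g=lambda n:cv2.cvtColor(np.load(f"pics/{n}.npz")["color"],cv2.COLOR_RGB2GRAY)
for n in("t0","t6"):
    i=g(n)[102:192:3,178:226:2]
    print(n); print("\n".join(" ".join(f"{v:3d}" for v in r) for r in i))
E
```

```text
t0
 78  64  75  78  74  81  74  81  94 105 111 115 114 109 103 120 149 152 154 151 151 154 153 150
 88  85  82  78  82  79  81  98 104 105 114 122 123 152 150 142 140 153 153 152 154 152 154 153
130 104  99  98  95 112 141 147 146 147 148 153 153 153 150 118  73 143 152 144 146 150 152 152
150 151 151 153 152 146 147 147 147 148 148 150 152 150 128 108 119 147 125 122 116 124 152 154
151 152 150 154 153 148 147 147 147 146 147 147 151 154 124 101 152 153 151 127 116 143 151 153
152 152 152 153 148 148 147 147 146 147 148 143 146 139 114 143 153 155 153 123 114 153 151 153
151 152 152 152 148 147 147 149 147 148 145 148 148 124  90 147 154 153 148 116 145 154 154 152
152 151 151 146 150 148 147 147 148 148 125 143 139 125  92 146 141 150 122 116 148 152 154 152
151 151 152 148 146 148 150 150 148 137  94 126 119 125 117 141 146 117 114 147 136 153 152 153
152 152 152 150 147 148 145 147 147 148 107  77 118 102  94  93  85 100 118 118 113 115 117 145
152 152 150 149 148 148 147 149 144 153 133  50  51  50 129 102  86  81  68 119 120 127 147 151
152 153 148 146 145 146 145 147 149 152  
[... 3965 characters left out ...]
 172 175 173 174 174 174 173
173 172 169 148 166 172 172 142 119 155 169 172 138 131 145 168 175 174 175 174 172 173 175 173
173 173 170 147 124 115 124 143 142 131 125 138 135 137 128 167 171 172 175 174 173 175 175 174
173 172 152 173 174 149 138 145 138 161 100 110 127 135 135 136 143 169 172 174 175 175 175 174
173 173 172 174 174 172 141 115 173 174 147 165 133 135 174 173 174 174 173 173 175 175 173 172
174 173 172 173 174 154 110 159 171 173 136 144 167 164 174 173 174 174 175 175 174 175 174 176
171 172 173 172 173 173 172 175 174 173 173 160 155 168 173 173 174 175 174 175 173 173 175 174
173 173 173 173 173 175 172 174 172 172 176 173 174 173 173 174 173 174 173 175 174 173 175 176
```

Only the exposure changed: the hook lies in both forks within about 1 mm of where it was.

```bash
python3 -c "
from plant import *
print(close_job())"
```

```text
the job is handed in; nothing more can be done
None
```

The filter tray is drawn out about 33 mm and rests against its stop, the hook is back in both forks of its rest, and the job is handed in at about 26 s; the pull read about 14 N at most, and the gripper's body touched something beside the rest at up to about 18 N, probably the fixed instrument there.

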